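# Square a casting mould into its corner fence and lock it

### The arm

A 6-joint arm with a two-finger parallel gripper is mounted at the origin on a cart in front of the work surface, level with it; the furniture and walls round the work are solid. World frame = base frame: x ahead of the robot, y to its left, z up, the work surface at z = 0. Lengths are in m, angles in rad, forces in N, time in s.
With the tool pointing down it reaches from about 0.25 to 0.775 m from the base axis. Payload 8.9 kg.
Tool frame: the origin (TCP) lies on the front face of the gripper's body, between the roots of the fingers; the fingertips stand 73 mm ahead of it and the grasp point (between the pads) lies grasp_offset ahead of it (grasp_offset is the distance from the TCP to the grasp point, in m); z points along the fingers, y is the line along which they close (so a half turn about z gives the same grasp; the last joint's range is limited). The gripper opens to 85 mm and grips with 20 to 120 N. Pads are 22 mm wide; open, the fingers measure 114 mm over their backs; the gripper's body (76 mm by 85 mm) begins 54 mm behind the grasp point. The pads swing forward as they close: fully open they stand 13 mm farther back than shut.
Start: joints at [1.03, 0.291, -0.153, 1.127, 0, 1.431], TCP at [0.205, 0.483, 0.304] pointing down, gripper open.
Joint ranges: [-2.52, 2.52], [-0.91, 1.74], [-1.3, 1.37], [-1.96, 2.02], [-1.52, 1.47], [-3.14, 3.14]. Speed limits (rad/s): [2.22, 2.22, 2.79, 3.14, 3.14, 3.14].

### API

Orientations are given as a rotation vector (axis times angle).
In Python, from cell import read_state, camera, job_done, grasp_offset gives the robot as it stands.
- The arm moves only by the tool arm_command, never from a script. Its argument "deltas" is a list of rows, each a list of 3 entries, a list of its own where there are three numbers: the closure, from -1 (fully open) to 1 (shut), then the shift along the tool's x, y, z each as a share of 30 cm, from -1 to 1, then the turn about the tool's z as a share of pi rad, from -1 to 1. In form: [[gripper, [x, y, z], roll], ...]. A call has 1 to 10 rows; each row is the pose to reach, as a shift and turn from the pose commanded when the call began, along the tool's axes at that moment, turning the shorter way round; what a row does not reach only later rows make up. A row lasts 1/8 s, in which the tool goes at most 62.5 mm and 10.7 degrees, less where a joint would pass 70% of its speed; a pose out of reach is approached as far as the arm can. A call with a number of a shift or a turn outside -1 to 1 is refused whole. A call with a gripper value outside its range is refused whole. The fingers move at their own pace and stop on an object; the grip force is fixed at half the most. Time passes only in rows, so rows that repeat a pose let the fingers close. It gives the time, the measured TCP pose, the force, the opening and the grip force at its end, in the units of the state.
- read_state(): the state, without advancing time (a new reading comes with each control period).
- camera(name): name is "scene" or "side" or "wrist"; returns a dict with "img" (400x640x3 uint8, red, green, blue), "fov_y" (degrees; the focal length in pixels is half the picture's height over the tangent of half this angle, whatever the lens; pixels are square), "cx", "cy" (the principal point, pixels), "rvec" (rotation vector, rad) and "tvec" (3), from world to camera coordinates, as OpenCV has them. Camera axes: x right, y down, z forward; pixel columns grow to the right and rows downward; lengths in m; the calibration is good to about 2 mm. A picture is of the moment at which its call begins. There is no depth.
- job_done(): hands the job in; it is judged then, once.
The state is a dict: "clock": time; "qpos": joint angles; "dq": joint speeds; "tau": joint torques, N m; "ee_pos": TCP position; "orientation": TCP orientation; "contact_force": force on the tool from outside, world axes, zero at the start; "moment": the same for the moment, N m; "opening": opening from 0.0 (shut) to 1.0 (fully open); "finger_force": force on a finger pad.
Only numpy, scipy, OpenCV 4.12 (cv2) and the standard library are available. Lean on these libraries where they do the work, as an engineer would, in place of code of your own. Each camera call takes 0.05 s, during which the arm holds its last target. There are 200 camera calls.

### The job

Get the casting mould ready for pouring: walk it round on the bench by pushing at its corners with the closed fingertips until its plain long side (the one turned roughly towards the fence) lies flat against the fence and its end is right up against the fence's end stop. Then push the swing dog fully shut across the mould's front. The mould is only to be pushed, never lifted or tipped; leave the timer, the screwdriver and the hex key where they are.

Things in the scene. Friction and masses are not known exactly. Their poses are not given: they have to be found in the camera images.
- mould: Loose bare-steel casting mould: closed block, 88 mm along its x, 110 mm along its y, 52 mm high, about 1.5 kg, 5 to 14 N to slide. Origin: centre of its underside. The 20 x 26 mm pouring mouth in its top lies nearer the +y end, a small vent nearer the -y end. The front long side (x = -44 mm) has two bolt heads sunk flush. Starts 0.5 to 1.05 rad clockwise of square.
- mould_back (a point): Middle of the mould's plain long side (mould x = +44, y = 0, 20 mm up). This side has to lie flat against the fence.
- mould_end (a point): Middle of the mould's end nearer the pouring mouth (mould x = 0, y = +55, 20 mm up). This end has to meet the end stop.
- fence: L-shaped steel corner fence fixed to the bench. Origin on the bench, in the fence's working face; x points behind the fence, y along it towards the end stop. Working face: plane x = 0, y -140 to +80 mm, 40 mm high, mould on its -x side; bar and foot reach x = +36 mm. With the mould home the axes of mould and fence are parallel and the mould's origin is at x = -44, y = +5 mm.
- end_stop (a point): Middle of the end stop's working face (fence frame x = -43, y = +60, 20 mm up). The face looks along the fence's -y, spans x = -86 to 0 and is 40 mm high; bar and foot reach y = 102 mm. In front of it a lug (x -122 to -84, y 60 to 100 mm, 20 mm high) carries the swing dog.
- dog (a joint): Swing dog, a flat dark-steel arm turning level on the lug. Value q in rad: 0 = shut against its limit, arm pointing along the fence's -y across the mould's front; 1.57 = arm pointing along the fence's -x; 2.0 = fully open. The arm's direction in the fence frame is (-sin q, -cos q). Starts at 1.45 to 1.95; stays where left (friction, about 2 N at the tip).
- dog_pivot (a point): Point on the dog's pivot axis, 28 mm above the bench, at x = -104, y = +80 mm in the fence's frame. The pivot screw's head is 20 mm wide at most and ends 43 mm above the bench.
- dog_tip (a point): Point on the dog's centreline, 65 mm from the pivot axis, 28 mm up. The arm ends 72 mm from the axis, is 16 mm wide and lies 21 to 35 mm above the bench. A pad screw 60 mm from the axis sticks out 6 mm on the mould's side (2 mm off the mould when all is home); its 11 mm wide head sticks out 4 mm on the other side, the side to push.
- hex_key: Black hexagon key, 88 mm long, lying right of the work, a bystander.
- screwdriver: Blue-handled screwdriver, 182 mm long, 27 mm thick, a bystander lying left of the work.
- timer: Small red countdown timer, 62 mm wide and 62 mm high, standing left of the work, a bystander.

How it is judged:
By the outcome, as a careful person would: the job done as asked, in the order asked, and still so for the second after the job is handed in, with the robot touching nothing.
It also fails if it takes over 72 s, if anything falls off the work surface, if the arm or the gripper's body presses on something with over 40 N, if the wrist force passes 120 N, or if a joint passes its speed limit or range.

## Working session

There is one attempt and no reset: what is moved stays moved. The work goes in short steps, Python scripts to look and compute and a tool call to move; the robot and the scene stay as the last step left them, time stands still between calls to the robot, and variables do not carry over. Pictures are saved under pics/ and viewed, at most 10 in all, crops included, and the job is handed in when it is done.

Besides the shell and the picture viewer there is one more tool, called after "Request:" as name(argument=value, ...), one argument or row to a line, values as JSON. arm_command: Moves the arm, as the interface text tells. Shift numbers are shares of 30 cm and turn numbers shares of pi rad, none past 1 either way. Its arguments: {"type":"object","properties":{"deltas":{"type":"array","items":{"type":"array"}}},"required":["deltas"]}

```bash
mkdir -p pics; ls
python3 - <<'E'
from cell import *
import cv2
s=read_state();print(s,grasp_offset)
for n in("scene","side"):
    c=camera(n);cv2.imwrite(f"pics/{n}0.png",c["img"][:,:,::-1]);print(n,c["fov_y"],c["cx"],c["cy"],c["rvec"],c["tvec"])
E
```

```text
pics
{'clock': 0.0, 'qpos': array([ 1.02968866e+00,  2.91259600e-01, -1.54121616e-01,  1.12668498e+00,
       -2.37511456e-05,  1.43149730e+00]), 'dq': array([ 1.09471116e-05,  1.28637155e-04,  9.97880591e-05,  3.20002175e-06,
       -9.88166944e-04, -9.57406299e-04]), 'tau': array([-2.60763911e-03, -5.37151837e+01,  3.31364071e+01,  1.61913520e-02,
       -4.55523505e-04, -2.57968298e-05]), 'ee_pos': array([0.20514462, 0.48289324, 0.30334474]), 'orientation': array([-6.26842005e-01, -3.07801046e+00,  1.89259307e-03]), 'contact_force': array([ 0.98556852, -0.03598598, -0.87650507]), 'moment': array([0.03475534, 0.00578411, 0.01005563]), 'finger_force': 0.0, 'opening': 1.0028018476243046} 0.0539
scene 49.217595968765806 320.2721776185409 198.194140236064 [ 1.92142235 -0.90178816  0.51366085] [-0.39112559  0.24333802  0.72139857]
side 47.24907265167279 312.7790835838139 203.3980925416246 [ 2.35298941 -0.24859011  0.07564215] [-0.57885062  0.09609511  1.43700769]
```

View pics/scene0.png

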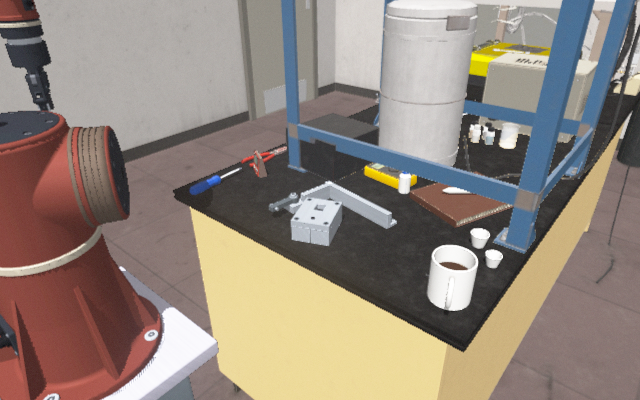

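View pics/side0.png

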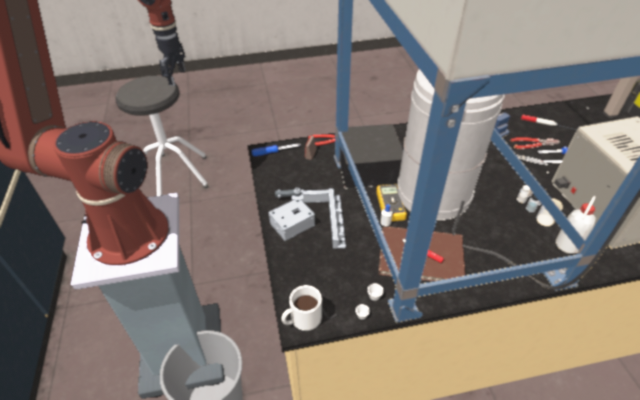

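The scene view shows the mould at about (318,220), the fence from (330,185) to (392,222) and the dog around (285,203). In the side view they are at (292,218), (337,220) and (295,193).

```bash
cat > h.py <<'E'
import numpy as np,cv2
from cell import *
def cam(n,f=None):
    c=camera(n)
    if f: cv2.imwrite("pics/"+f+".png",c["img"][:,:,::-1])
    return c
def ray(c,uv):
    f=200/np.tan(np.radians(c["fov_y"])/2);R=cv2.Rodrigues(np.array(c["rvec"],float))[0]
    d=R.T@np.array([(uv[0]-c["cx"])/f,(uv[1]-c["cy"])/f,1]);return -R.T@np.array(c["tvec"]),d
def onz(c,uv,z):
    o,d=ray(c,uv);return o+d*(z-o[2])/d[2]
def tri(a,ua,b,ub):
    A=np.zeros((3,3));B=np.zeros(3);
    for c,u in((a,ua),(b,ub)):
        o,d=ray(c,u);d/=np.linalg.norm(d);P=np.eye(3)-np.outer(d,d);A+=P;B+=P@o
    return np.linalg.solve(A,B)
def tool(p):
    s=read_state();R=cv2.Rodrigues(s["orientation"])[0];return R.T@(np.array(p)-s["ee_pos"])/0.3
E
python3 - <<'E'
from h import *
a=cam("scene");b=cam("side")
for n,u,z in [("mould top",(318,212),.052),("fence far end",(390,217),.04),("fence corner",(330,185),.04),("dog",(275,208),.03),("blue post foot",(296,168),0),("timer",(262,165),.03),("frontbar",(420,166),.2)]: print(n,onz(a,u,z).round(3))
for n,u,z in [("mould top",(292,213),.052),("fence end",(338,246),.04),("corner",(332,193),.04),("dog",(278,193),.03)]: print(n,onz(b,u,z).round(3))
print("bar", [tri(a,u,b,v).round(3) for u,v in [((292,130),(345,130)),((527,200),(403,290))]])
s=read_state();R=cv2.Rodrigues(s["orientation"])[0];print(R.round(3))
w=cam("wrist","w0");Rw=cv2.Rodrigues(np.array(w["rvec"]))[0];print(ray(w,(320,200)),(R.T@(-Rw.T@w["tvec"]-s["ee_pos"])).round(3),w["fov_y"])
i=np.hstack([cv2.resize(a["img"][160:250,240:410],None,fx=4.7,fy=4.7,interpolation=2)]);cv2.imwrite("pics/c0.png",i[:,:,::-1])
E
```

```text
mould top [ 0.504 -0.081  0.052]
fence far end [ 0.605 -0.208  0.04 ]
fence corner [ 0.642 -0.004  0.04 ]
dog [0.481 0.035 0.03 ]
blue post foot [0.723 0.193 0.   ]
timer [0.631 0.239 0.03 ]
frontbar [ 0.574 -0.283  0.2  ]
mould top [ 0.512 -0.072  0.052]
fence end [ 0.622 -0.221  0.04 ]
corner [ 0.656 -0.001  0.04 ]
dog [0.484 0.048 0.03 ]
bar [array([0.76, 0.24, 0.1 ]), array([ 0.729, -0.452,  0.116])]
[[-0.92   0.391 -0.   ]
 [ 0.391  0.92  -0.001]
 [ 0.    -0.001 -1.   ]]
(array([0.14111722, 0.50987507, 0.37404502]), array([ 0.24871068, -0.10601664, -0.96276962])) [ 0.07 -0.   -0.07] 65.16687226243326
```

View pics/c0.png

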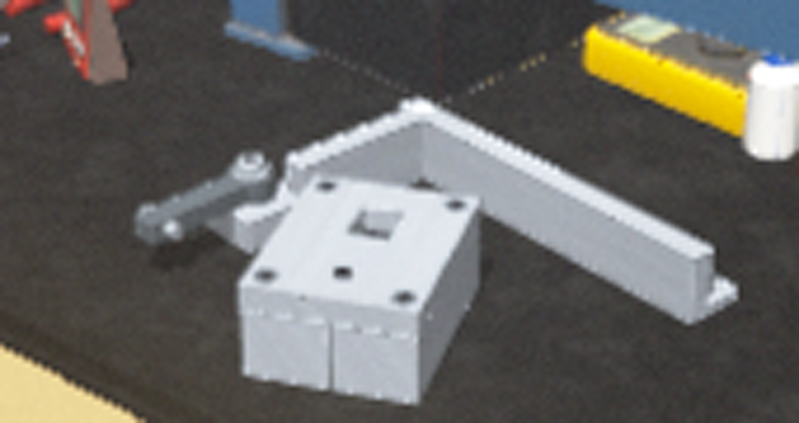

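The crop shows the mould with its mouth end towards the corner, the fence bar running from the corner down to the right, the end stop on the left, and the dog pointing left and towards the robot. I'll move over the work for a wrist view, closing the fingers on the way.

Request:
arm_command(
  deltas=[
    [1, [-0.14, -0.13, -0.03], 0],
    [1, [-0.28, -0.25, -0.06], 0],
    [1, [-0.43, -0.38, -0.08], 0],
    [1, [-0.57, -0.5, -0.08], 0],
    [1, [-0.71, -0.63, -0.08], 0],
  ],
)

```text
clock: 0.88
ee_pos: [0.328, 0.2244, 0.3281]
orientation: [0.626, 3.078, 0.001]
contact_force: [0.6, 0.1, 0.2]
opening: 0.001
finger_force: 0.0
```

Request:
arm_command(
  deltas=[
    [1, [-0.14, -0.13, -0.03], -0.05],
    [1, [-0.28, -0.25, -0.06], -0.1],
    [1, [-0.43, -0.38, -0.08], -0.13],
    [1, [-0.57, -0.5, -0.08], -0.13],
    [1, [-0.71, -0.63, -0.08], -0.13],
    [1, [-0.71, -0.63, -0.08], -0.13],
    [1, [-0.71, -0.63, -0.08], -0.13],
  ],
)

```text
clock: 1.75
ee_pos: [0.4492, -0.0312, 0.3517]
orientation: [0.009, -3.141, -0.001]
contact_force: [-0.0, 1.3, -0.1]
opening: 0.006
finger_force: 0.0
```

Run:
```python
from h import *
w=cam("wrist","w1");s=read_state();print(s["clock"],s["ee_pos"],s["opening"],s["qpos"])
i=cv2.resize(w["img"],(800,500));cv2.imwrite("pics/w1b.png",i[:,:,::-1])
```

```text
1.8 [ 0.44912931 -0.0307144   0.35182613] 8.859435065515521e-05 [-2.31061731e-01  1.23699370e-01 -2.39879130e-01  1.20780513e+00
  2.28718040e-04 -2.38024818e-01]
```

View pics/w1b.png

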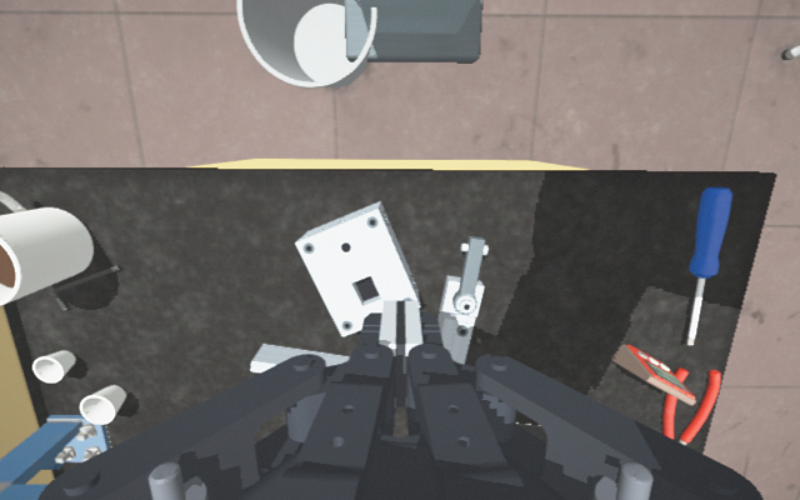

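The view shows the mould centred at about (360,268) of the 800x500 picture, its mouth at (367,289), and the dog's pivot at (466,305) with its tip at (473,243). The fence is hidden by the fingers. I'll check the frame bar's clearance first.

Run:
```python
from h import *
a=cam("scene");b=cam("side")
for c,us in((a,[(300,133),(400,166),(520,198),(296,168),(520,245)]),(b,[(372,5),(420,60),(345,155),(405,305)])):
    for u in us:
        o,d=ray(c,u);print(u,[(o+d*(x-o[0])/d[0]).round(3) for x in(.72,.77)])
```

```text
(300, 133) [array([0.72 , 0.168, 0.118]), array([0.77 , 0.215, 0.092])]
(400, 166) [array([ 0.72 , -0.159,  0.11 ]), array([ 0.77 , -0.131,  0.084])]
(520, 198) [array([ 0.72, -0.44,  0.12]), array([ 0.77 , -0.429,  0.095])]
(296, 168) [array([0.72 , 0.19 , 0.002]), array([ 0.77 ,  0.238, -0.031])]
(520, 245) [array([ 0.72 , -0.462,  0.013]), array([ 0.77 , -0.452, -0.019])]
(372, 5) [array([ 0.72 , -0.078,  0.671]), array([0.77 , 0.072, 0.607])]
(420, 60) [array([ 0.72 , -0.359,  0.687]), array([ 0.77 , -0.253,  0.626])]
(345, 155) [array([0.72 , 0.089, 0.116]), array([ 0.77 ,  0.264, -0.034])]
(405, 305) [array([ 0.72 , -0.493,  0.115]), array([ 0.77 , -0.408, -0.035])]
```

Request:
arm_command(
  deltas=[
    [1, [-0.17, 0, 0], 0],
    [1, [-0.35, 0, 0], 0],
    [1, [-0.35, 0, 0], 0],
    [1, [-0.35, 0, 0], 0],
  ],
)

```text
clock: 2.4
ee_pos: [0.554, -0.0296, 0.3517]
orientation: [0.013, -3.141, -0.0]
contact_force: [-1.0, 0.2, -0.2]
opening: 0.002
finger_force: 0.0
```

Run:
```python
from h import *
w=cam("wrist","w2");s=read_state();print(s["clock"],s["ee_pos"],s["qpos"].round(2))
i=cv2.resize(w["img"][0:300,160:560],(800,600),interpolation=2);cv2.imwrite("pics/w2b.png",i[:,:,::-1])
```

```text
2.45 [ 0.55372186 -0.02974454  0.35206265] [-0.19  0.33  0.03  1.27  0.   -0.19]
```

View pics/w2b.png

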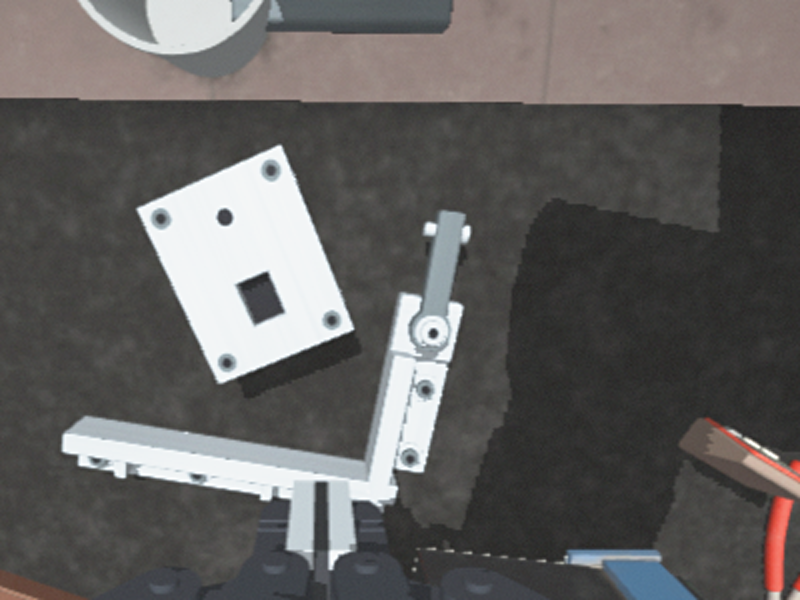

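The picture (crop, 2x) shows the mould corners at (137,208), (282,146), (354,328) and (218,383), and the mouth at (260,298). The fence's face edge runs from (85,417) to (368,462), the stop face from (402,350) to (368,462), the pivot is at (432,332) and the dog tip at (452,215). I'll refine these with line segments.

```bash
cat >> h.py <<'E'
def mould_px(img,near):
    g=cv2.cvtColor(img,cv2.COLOR_RGB2GRAY);m=cv2.threshold(g,185,255,0)[1]
    cs=cv2.findContours(m,cv2.RETR_EXTERNAL,cv2.CHAIN_APPROX_NONE)[0]
    c=max([c for c in cs if cv2.pointPolygonTest(cv2.convexHull(c),near,True)>-6],key=cv2.contourArea)
    h=cv2.convexHull(c);q=cv2.approxPolyN(h,4,ensure_convex=True) if hasattr(cv2,"approxPolyN") else cv2.boxPoints(cv2.minAreaRect(h))
    return np.array(q,float).reshape(-1,2),cv2.contourArea(c)
E
python3 - <<'E'
from h import *
w=cam("wrist");np.savez("w2.npz",**{k:w[k] for k in w})
q,A=mould_px(w["img"],(260.,110.));print(q,A);P=np.array([onz(w,u,.052) for u in q]);print(P.round(4),np.linalg.norm(P-np.roll(P,-1,0),axis=1).round(4))
im1=cv2.imread("pics/w1.png")[:,:,::-1];q1,A1=mould_px(im1,(280.,200.));print("w1",q1)
g=cv2.cvtColor(w["img"],cv2.COLOR_RGB2GRAY)
L=cv2.createLineSegmentDetector().detect(g)[0].reshape(-1,4)
for l in L:
    a,b=l[:2],l[2:]
    if np.hypot(*(a-b))>14 and 185<a[0]<400 and 100<a[1]<260:
        print(l.round(1),"z.04",onz(w,a,.04)[:2].round(4),onz(w,b,.04)[:2].round(4),"z0",onz(w,a,0)[:2].round(4),onz(w,b,0)[:2].round(4))
E
```

```text
[[337. 164.]
 [269. 192.]
 [228. 104.]
 [300.  72.]] 7271.0
[[ 0.5434 -0.0099  0.052 ]
 [ 0.5785 -0.0922  0.052 ]
 [ 0.4762 -0.1347  0.052 ]
 [ 0.4419 -0.053   0.052 ]] [0.0894 0.1108 0.0886 0.1103]
w1 [[355. 294.]
 [272. 268.]
 [234. 190.]
 [303. 161.]]
[269.9 191.4 337.9 163.9] z.04 [ 0.5808 -0.0929] [ 0.5452 -0.0081] z0 [ 0.5909 -0.0994] [ 0.5516 -0.0057]
[276.2 142.  292.4 135.6] z.04 [ 0.5193 -0.0832] [ 0.5115 -0.0636] z0 [ 0.523  -0.0887] [ 0.5144 -0.067 ]
[224.3 236.3 289.2 246.7] z.04 [ 0.642  -0.1551] [ 0.6561 -0.0701] z0 [ 0.6585 -0.1681] [ 0.6741 -0.0742]
[334.4 248.  349.6 252.2] z.04 [ 0.6576 -0.0101] [0.6635 0.0103] z0 [ 0.6757 -0.008 ] [0.6822 0.0146]
[385.2 179.3 391.4 152.7] z.04 [0.564  0.0512] [0.531  0.0567] z0 [0.5724 0.0598] [0.5359 0.0658]
[336.8 163.7 300.6  72.4] z.04 [ 0.545  -0.0095] [ 0.4409 -0.0531] z0 [ 0.5513 -0.0073] [ 0.4364 -0.0554]
[293.5 134.8 301.8 154.9] z.04 [ 0.5105 -0.0622] [ 0.5346 -0.0524] z0 [ 0.5133 -0.0655] [ 0.5398 -0.0547]
[371.5 234.6 384.  181.1] z.04 [0.6381 0.0381] [0.5664 0.0499] z0 [0.6542 0.0453] [0.575  0.0583]
[228.2 105.  268.
[... 1150 characters left out ...]
6 207. ] z.04 [0.6321 0.0008] [ 0.602  -0.1809] z0 [0.6475 0.0041] [ 0.6143 -0.1966]
[359.4 146.9 342.9 239.1] z.04 [0.5243 0.0174] [0.6447 0.0007] z0 [0.5285 0.0225] [0.6615 0.004 ]
[384.1 148.6 389.4 122.1] z.04 [0.5261 0.0475] [0.495  0.0517] z0 [0.5305 0.0556] [0.4961 0.0603]
[376.9 117.7 370.8 154.2] z.04 [0.49   0.0367] [0.533  0.0317] z0 [0.4906 0.0438] [0.5382 0.0383]
[342.  239.8 194.5 216.1] z.04 [ 6.458e-01 -4.000e-04] [ 0.6143 -0.1913] z0 [0.6627 0.0028] [ 0.6279 -0.2081]
[304.  190.9 284.1 198.6] z.04 [ 0.5797 -0.05  ] [ 0.59   -0.0754] z0 [ 0.5897 -0.0521] [ 0.6011 -0.08  ]
[318.3 184.7 304.3 190.3] z.04 [ 0.5717 -0.0321] [ 0.579  -0.0497] z0 [ 0.5808 -0.0322] [ 0.5889 -0.0517]
```

Run:
```python
from h import *
w=dict(np.load("w2.npz"));w={k:(v if v.ndim else float(v)) for k,v in w.items()}
th=np.arctan(.1652);R=np.array([[np.cos(th),np.sin(th)],[-np.sin(th),np.cos(th)]]) # cols: fence x,y
p=onz(w,(376.2,166),.043);print("pivot",p,np.degrees(th))
o=p[:2]-R@np.array([-.104,.08]);print("origin from pivot",o)
# origin x offset from fence line: point on face line
f=np.array([.6464,0]);fl=lambda q:R.T@(np.array(q)-o);print("face line x in that frame",fl(f))
for n,u,z in[("stopA",(343,239),.04),("stopA2",(359.4,146.9),.04),("stopA2 z.02",(359.4,146.9),.02),("stopA2z0",(359.4,146.9),0),("stopB",(354.1,240.8),.04),("stopB2",(362.6,198),.04),("end z0",(201.6,207),0),("end z4",(194.5,216.1),.04),("tip",(386,107),.035)]:print(n,fl(onz(w,u,z)[:2]).round(4))
i=cv2.resize(w["img"][100:260,300:420],(600,800)[:1]+(600,),interpolation=2) if 0 else cv2.resize(w["img"][130:255,320:410],(432,600),interpolation=2)
j=cv2.resize(w["img"][200:245,185:245],(368,276),interpolation=2);k=np.zeros((600,800,3),np.uint8);k[:,:432]=i;k[:276,432:]=j
cv2.imwrite("pics/z.png",k[:,:,::-1])
```

```text
pivot [0.54697182 0.03855404 0.043     ] 9.380540186793743
origin from pivot [ 0.63654181 -0.05732721]
face line x in that frame [0.00038255 0.05816741]
stopA [-0.0015  0.0588]
stopA2 [-0.1229  0.0555]
stopA2 z.02 [-0.1212  0.0583]
stopA2z0 [-0.1196  0.0611]
stopB [-0.0015  0.0737]
stopB2 [-0.0607  0.0726]
end z0 [ 0.0007 -0.1411]
end z4 [-1.000e-04 -1.358e-01]
tip [-0.1738  0.0777]
```

View pics/z.png

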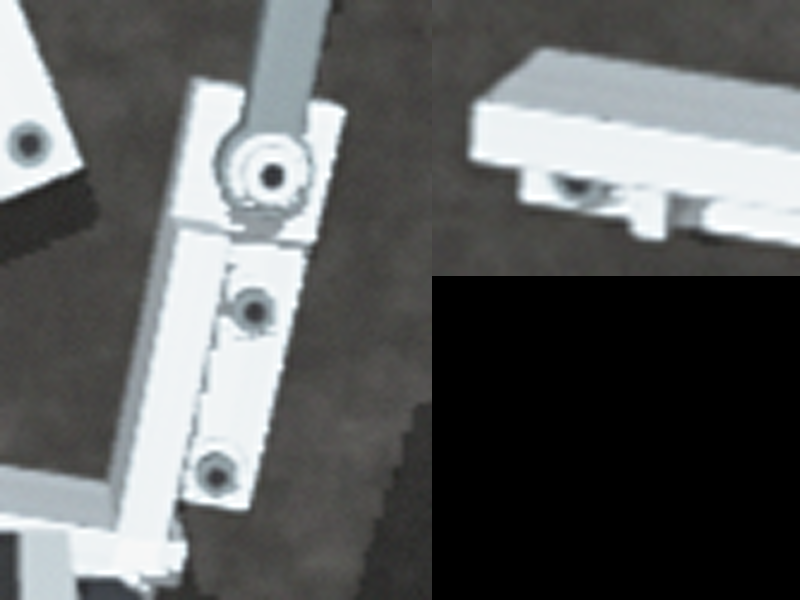

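The zoom confirms that the grey strips are the vertical working faces and the bright ones the tops, so the fence frame is consistent: origin (0.6367,-0.0573), yaw -9.4°. The mould is 58° clockwise of square, centred at fence (-122,-36) mm. I'll go down behind the vent end near the +x corner, with the tool turned to the fence axes.

Request:
arm_command(
  deltas=[
    [1, [0.18, -0.18, 0], 0.03],
    [1, [0.36, -0.36, 0.1], 0.052],
    [1, [0.36, -0.36, 0.3], 0.052],
    [1, [0.36, -0.36, 0.5], 0.052],
    [1, [0.36, -0.36, 0.7], 0.052],
    [1, [0.36, -0.36, 0.87], 0.052],
    [1, [0.36, -0.36, 0.87], 0.052],
    [1, [0.36, -0.36, 0.87], 0.052],
  ],
)

```text
clock: 3.5
ee_pos: [0.448, -0.1396, 0.093]
orientation: [0.246, 3.13, -0.001]
contact_force: [0.8, -0.3, 0.8]
opening: 0.001
finger_force: 0.0
```

```bash
cat >> h.py <<'E'
O=np.array([.6367,-.0573]);TH=np.arctan(.1652);RF=np.array([[np.cos(TH),np.sin(TH)],[-np.sin(TH),np.cos(TH)]])
fl=lambda q:RF.T@(np.array(q)[:2]-O)
def st():
    s=read_state();R=cv2.Rodrigues(s["orientation"])[0];print("t",s["clock"],"tool fence",(fl(s["ee_pos"])*1e3).round(1),"z",s["ee_pos"][2].round(4),"toolx in fence",(RF.T@R[:2,0]).round(3),"F fence",(RF.T@s["contact_force"][:2]).round(1),s["contact_force"][2].round(1))
E
python3 -c "
from h import *
st();w=cam('wrist','w3')"
```

```text
t 3.5 tool fence [-172.7 -112. ] z 0.093 toolx in fence [-1.    -0.007] F fence [ 0.9 -0.1] 0.8
```

View pics/w3.png

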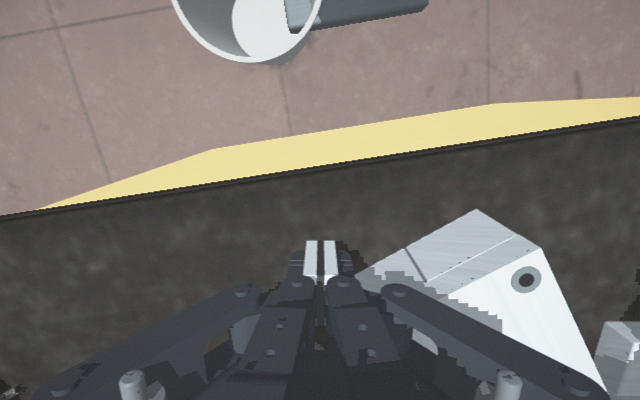

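The wrist view shows the closed tips at (322,262) just behind the vent end, whose near edge starts at about (370,265). I'll push along the mould's length.

Request:
arm_command(
  deltas=[
    [1, [-0.015, 0.009, 0], 0],
    [1, [-0.03, 0.019, 0], 0],
    [1, [-0.045, 0.028, 0], 0],
    [1, [-0.06, 0.038, 0], 0],
    [1, [-0.075, 0.047, 0], 0],
    [1, [-0.09, 0.056, 0], 0],
    [1, [-0.105, 0.066, 0], 0],
    [1, [-0.12, 0.075, 0], 0],
  ],
)

```text
clock: 4.55
ee_pos: [0.4855, -0.1237, 0.0912]
orientation: [-0.247, -3.129, 0.005]
contact_force: [-8.2, -8.0, 6.7]
opening: -0.001
finger_force: 5.6
```

```bash
cat >> h.py <<'E'
def mould(n="scene",thr=185,z=.052,near=None):
    """mould top quad by dark/bright mask in a camera, as fence centre & heading"""
    c=camera(n);f=200/np.tan(np.radians(c["fov_y"])/2);q,A=mould_px(c["img"],near)
    P=np.array([fl(onz(c,u,z)) for u in q]);L=np.linalg.norm(P-np.roll(P,-1,0),axis=1)
    print("corners mm",(P*1e3).round(1).tolist(),"sides",(L*1e3).round(1),"centre",(P.mean(0)*1e3).round(1));return c,P
E
python3 - <<'E'
from h import *
st();c=cam("scene","s4");w=cam("wrist","w4")
k=np.zeros((600,800,3),np.uint8);k[:300]=cv2.resize(c["img"][160:250,210:450],(800,300),interpolation=2);k[300:]=cv2.resize(w["img"][160:400],(800,300));cv2.imwrite("pics/k4.png",k[:,:,::-1])
E
```

```text
t 4.55 tool fence [-138.3  -90.2] z 0.0912 toolx in fence [-1.    -0.006] F fence [-6.7 -9.3] 6.7
```

View pics/k4.png

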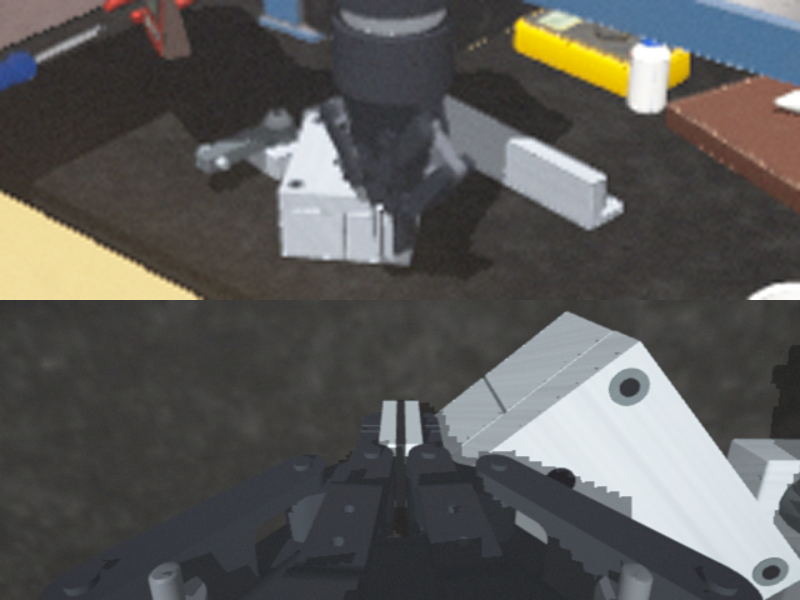

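The pictures show the tips on the vent end near its +x corner and the mould moving. In the wrist part, corner C is at (640,342) and the front edge runs off to (800,560).

```bash
cat >> h.py <<'E'
def edges():
    "front long edge of mould top seen by the wrist camera: LSD lines, fence mm at z=.052"
    w=camera("wrist");g=cv2.cvtColor(w["img"],cv2.COLOR_RGB2GRAY)
    for l in cv2.createLineSegmentDetector().detect(g)[0].reshape(-1,4):
        a,b=[fl(onz(w,p,.052)) for p in(l[:2],l[2:])];d=b-a
        if np.hypot(*d)>.03 and min(a[0],b[0])>-.25 and g[int((l[1]+l[3])/2),:].size:
            print(l.round(),(a*1e3).round(1),(b*1e3).round(1),"ang from +y",np.degrees(np.arctan2(-d[0],d[1])).round(1))
E
python3 -c "
from h import *
edges()"
```

```text
[506. 335. 592. 378.] [-119.   -13.2] [-97.1  28. ] ang from +y -28.0
[605. 320. 511. 191.] [-126.8   25.7] [-180.3  -21.7] ang from +y 131.5
[454. 168. 386. 221.] [-188.8  -43.5] [-168.7  -66.1] ang from +y -138.4
[  0. 150. 638.  44.] [-193.8 -202.2] [-228.9   10.3] ang from +y 9.4
[509. 194. 392. 280.] [-179.3  -22.2] [-144.1  -62. ] ang from +y -138.5
[398.  -0. 302.  17.] [-240.7  -67. ] [-235.8  -96.7] ang from +y -170.6
[503. 366. 386. 298.] [-103.5  -11.8] [-136.   -64.1] ang from +y 148.1
```

Turned 9° so far. The natural no-slip direction is nearly fence +x, so I'll push that way.

Request:
arm_command(
  deltas=[
    [1, [-0.013, 0.002, 0], 0],
    [1, [-0.026, 0.004, 0], 0],
    [1, [-0.039, 0.006, 0], 0],
    [1, [-0.052, 0.008, 0], 0],
    [1, [-0.065, 0.01, 0], 0],
    [1, [-0.078, 0.012, 0], 0],
    [1, [-0.09, 0.015, 0], 0],
    [1, [-0.1, 0.018, 0], 0],
  ],
)

```text
clock: 5.7
ee_pos: [0.5157, -0.1232, 0.091]
orientation: [-0.247, -3.129, 0.006]
contact_force: [-7.4, -10.3, 4.1]
opening: -0.001
finger_force: 6.4
```

```bash
python3 -c "
from h import *
st();edges()"
```

```text
t 5.7 tool fence [-108.6  -84.7] z 0.091 toolx in fence [-1.    -0.006] F fence [ -5.6 -11.3] 4.1
[529. 346. 602. 384.] [-84.7   2.3] [-65.4  37.4] ang from +y -28.8
[614. 253. 471. 153.] [-127.2   26.6] [-164.9  -33. ] ang from +y 147.7
[433. 298. 504. 334.] [-107.2  -40.4] [-90.5  -9. ] ang from +y -28.0
[425. 141. 346. 251.] [-168.8  -49.3] [-127.4  -75.4] ang from +y -122.3
[472. 155. 373. 284.] [-164.   -32.7] [-113.4  -64.6] ang from +y -122.3
[  0.  87. 490.   0.] [-185.5 -191.5] [-211.7  -33.5] ang from +y 9.4
[506. 367. 386. 298.] [-73.7  -5.5] [-107.1  -59.1] ang from +y 148.1
```

Turned to 32° remaining, centre at (-98,-10). I'll switch to the front face near the vent end, which turns the mould while moving it to the fence and away from the stop.

Request:
arm_command(
  deltas=[
    [1, [0.02, -0.03, 0], 0],
    [1, [0.02, -0.03, -0.13], 0],
    [1, [0.02, -0.03, -0.27], 0],
    [1, [0.12, 0.15, -0.27], 0],
    [1, [0.21, 0.32, -0.27], 0],
    [1, [0.21, 0.32, -0.27], 0],
    [1, [0.21, 0.32, -0.13], 0],
    [1, [0.21, 0.32, 0], 0],
    [1, [0.21, 0.32, 0], 0],
  ],
)

```text
clock: 6.88
ee_pos: [0.4679, -0.0176, 0.0891]
orientation: [-0.246, -3.127, -0.001]
contact_force: [0.6, 1.2, 0.6]
opening: 0.003
finger_force: 0.0
```

```bash
python3 -c "
from h import *
st();edges()
w=cam('wrist','w5')"
```

```text
t 6.875 tool fence [-173.    11.7] z 0.0891 toolx in fence [-1.    -0.006] F fence [0.4 1.3] 0.6
[420. 109. 168. 150.] [-244.   44.] [-229.9  -41. ] ang from +y -170.6
[168. 150.  82. 170.] [-229.9  -41.1] [-222.9  -71.9] ang from +y -167.1
[594. 379. 511. 337.] [-134.   128.4] [-155.    89.2] ang from +y 151.7
[251. 148. 153. 163.] [-230.7  -12.8] [-225.3  -46.8] ang from +y -170.9
[391. 125. 283. 143.] [-238.7   34.6] [-232.7   -1.7] ang from +y -170.6
[292. 372. 306. 309.] [-137.    -0.4] [-167.5    5.6] ang from +y 78.8
[504. 366. 386. 298.] [-140.5   88.7] [-172.7   37. ] ang from +y 148.1
[ 88. 174.   1. 188.] [-221.4  -70. ] [-216.2 -101.9] ang from +y -170.7
```

Request:
arm_command(
  deltas=[
    [1, [-0.016, -0.01, 0], 0],
    [1, [-0.03, -0.02, 0], 0],
    [1, [-0.042, -0.029, 0], 0],
    [1, [-0.054, -0.038, 0], 0],
    [1, [-0.066, -0.047, 0], 0],
    [1, [-0.078, -0.056, 0], 0],
    [1, [-0.09, -0.065, 0], 0],
    [1, [-0.102, -0.074, 0], 0],
    [1, [-0.114, -0.083, 0], 0],
    [1, [-0.125, -0.09, 0], 0],
  ],
)

```text
clock: 8.22
ee_pos: [0.4991, -0.0488, 0.0903]
orientation: [-0.245, -3.125, -0.003]
contact_force: [-12.6, 5.1, 9.9]
opening: 0.001
finger_force: 6.7
```

```bash
python3 -c "
from h import *
st();edges()
w=cam('wrist','w6')"
```

```text
t 8.225 tool fence [-137.1  -14.1] z 0.0903 toolx in fence [-1.    -0.007] F fence [-13.2   3. ] 9.9
[  1. 124. 638.  15.] [-202.4 -123. ] [-236.6   84.1] ang from +y 9.4
[379.  -0. 272.  19.] [-240.2    3. ] [-234.8  -30.2] ang from +y -170.6
[522. 192. 503. 319.] [-179.8   58. ] [-126.6   59.8] ang from +y -88.1
[291. 373. 306. 309.] [-99.5 -26.4] [-130.8  -20.2] ang from +y 78.7
[504. 366. 386. 298.] [-103.6   63.9] [-136.1   11.6] ang from +y 148.1
```

View pics/w6.png

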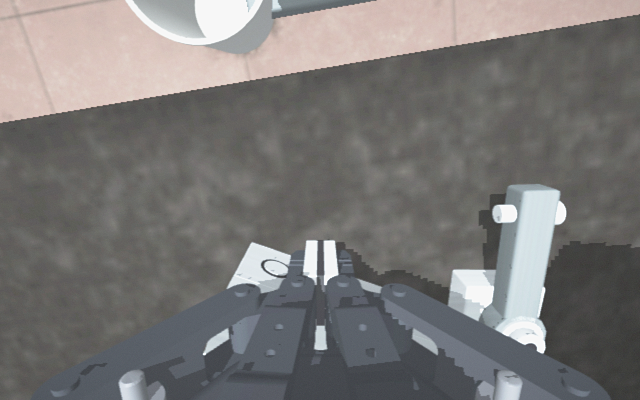

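The wrist view shows the tips at (322,262) on the front face, the vent corner at (265,255), and the dog arm from (533,190) to (520,340). I'll lift and look from above.

Request:
arm_command(
  deltas=[
    [1, [0.03, 0.01, 0], 0],
    [1, [0.03, 0.01, -0.2], 0],
    [1, [-0.1, 0.01, -0.4], 0],
    [1, [-0.2, 0.01, -0.6], 0],
    [1, [-0.3, 0.01, -0.75], 0],
    [1, [-0.36, 0.01, -0.85], 0],
    [1, [-0.36, 0.01, -0.85], 0],
    [1, [-0.36, 0.01, -0.85], 0],
  ],
)

```text
clock: 9.32
ee_pos: [0.6089, -0.0637, 0.3449]
orientation: [-0.246, -3.131, -0.0]
contact_force: [-0.7, 0.4, -0.3]
opening: 0.003
finger_force: 0.0
```

```bash
cat >> h.py <<'E'
def look(f,near):
    st();w=cam("wrist",f);p=np.r_[O+RF@np.array(near),.052]
    R=cv2.Rodrigues(np.array(w["rvec"],float))[0];x=R@p+np.array(w["tvec"]);ff=200/np.tan(np.radians(w["fov_y"])/2)
    u=(float(w["cx"]+ff*x[0]/x[2]),float(w["cy"]+ff*x[1]/x[2]))
    q,A=mould_px(w["img"],u);P=np.array([fl(onz(w,v,.052)) for v in q]);L=np.linalg.norm(P-np.roll(P,-1,0),axis=1)
    print(u,A,"corners",(P*1e3).round(1).tolist(),"sides",(L*1e3).round(1),"centre",(P.mean(0)*1e3).round(1))
    for a,b in zip(P,np.roll(P,-1,0)): print(np.degrees(np.arctan2(-(b-a)[0],(b-a)[1])).round(1),end=" ")
    print()
E
python3 -c "
from h import *
look('w7',(-.08,-.02))"
```

```text
t 9.325 tool fence [-26.4 -10.9] z 0.3449 toolx in fence [-1.    -0.007] F fence [-0.8  0.2] -0.3
(312.45414870159266, 126.86833549553313) 7591.5 corners [[-98.8, 50.9], [-16.6, 19.8], [-54.7, -82.8], [-137.5, -52.9]] sides [ 87.9 109.5  88.  110.8] centre [-76.9 -16.2]
-110.7 159.6 70.2 -20.4
```

The mould is now centred at (-77,-16) with 20° remaining. One more corner push on the front face, nearer the vent end.

Request:
arm_command(
  deltas=[
    [1, [0.2, -0.01, 0.1], 0],
    [1, [0.35, -0.023, 0.2], 0],
    [1, [0.42, -0.023, 0.4], 0],
    [1, [0.42, -0.023, 0.6], 0],
    [1, [0.42, -0.023, 0.75], 0],
    [1, [0.42, -0.023, 0.84], 0],
    [1, [0.42, -0.023, 0.84], 0],
  ],
)

```text
clock: 10.25
ee_pos: [0.4812, -0.0503, 0.0919]
orientation: [-0.246, -3.126, -0.002]
contact_force: [0.7, 0.4, 0.2]
opening: -0.003
finger_force: 0.0
```

Request:
arm_command(
  deltas=[
    [1, [-0.02, -0.01, 0], 0],
    [1, [-0.036, -0.018, 0], 0],
    [1, [-0.05, -0.026, 0], 0],
    [1, [-0.064, -0.035, 0], 0],
    [1, [-0.078, -0.044, 0], 0],
    [1, [-0.092, -0.052, 0], 0],
    [1, [-0.106, -0.06, 0], 0],
    [1, [-0.12, -0.069, 0], 0],
    [1, [-0.134, -0.078, 0], 0],
    [1, [-0.148, -0.086, 0], 0],
  ],
)

```text
clock: 11.5
ee_pos: [0.522, -0.0831, 0.0943]
orientation: [-0.246, -3.128, -0.001]
contact_force: [-9.0, 1.6, 5.1]
opening: -0.002
finger_force: 4.6
```

Request:
arm_command(
  deltas=[
    [1, [0.03, 0.01, 0], 0],
    [1, [0.03, 0.01, -0.2], 0],
    [1, [-0.1, 0.03, -0.4], 0],
    [1, [-0.2, 0.05, -0.6], 0],
    [1, [-0.3, 0.08, -0.75], 0],
    [1, [-0.32, 0.1, -0.85], 0],
    [1, [-0.32, 0.1, -0.85], 0],
    [1, [-0.32, 0.1, -0.85], 0],
  ],
)

```text
clock: 12.5
ee_pos: [0.6229, -0.0686, 0.3484]
orientation: [-0.246, -3.131, -0.0]
contact_force: [-0.3, 0.6, 0.2]
opening: 0.003
finger_force: 0.0
```

```bash
python3 -c "
from h import *
look('w8',(-.05,-.02))"
```

```text
t 12.5 tool fence [-11.8 -13.4] z 0.3484 toolx in fence [-1.    -0.007] F fence [-0.4  0.6] 0.2
(314.7963207820945, 140.25470739457577) 7257.0 corners [[-96.8, 35.8], [-9.6, 36.3], [-8.9, -74.4], [-97.0, -74.4]] sides [ 87.1 110.7  88.2 110.3] centre [-53.1 -19.2]
-89.7 -179.6 90.0 -0.1
```

The mould is square within 0.3°, centred at (-53,-19). Next is a flush push on the front, then along the fence.

Request:
arm_command(
  deltas=[
    [1, [0.2, -0.01, 0.1], 0],
    [1, [0.34, -0.019, 0.2], 0],
    [1, [0.37, -0.019, 0.4], 0],
    [1, [0.37, -0.019, 0.6], 0],
    [1, [0.37, -0.019, 0.75], 0],
    [1, [0.37, -0.019, 0.85], 0],
    [1, [0.37, -0.019, 0.85], 0],
  ],
)

```text
clock: 13.42
ee_pos: [0.51, -0.0565, 0.0916]
orientation: [-0.246, -3.126, -0.002]
contact_force: [-0.1, -0.1, 0.5]
opening: -0.002
finger_force: 0.0
```

Request:
arm_command(
  deltas=[
    [1, [-0.02, 0, 0], 0],
    [1, [-0.035, 0, 0], 0],
    [1, [-0.045, 0, 0], 0],
    [1, [-0.055, 0, 0], 0],
    [1, [-0.065, 0, 0], 0],
    [1, [-0.073, 0, 0], 0],
    [1, [-0.08, 0, 0], 0],
    [1, [-0.083, 0, 0], 0],
  ],
)

```text
clock: 14.42
ee_pos: [0.5346, -0.0603, 0.0938]
orientation: [-0.245, -3.126, -0.001]
contact_force: [-12.5, 1.7, 8.4]
opening: -0.001
finger_force: 6.5
```

```bash
python3 -c "
from h import *
st()"
```

```text
t 14.425 tool fence [-100.2  -19.6] z 0.0938 toolx in fence [-1.    -0.007] F fence [-12.6  -0.4] 8.4
```

Request:
arm_command(
  deltas=[
    [1, [-0.004, 0, 0], 0],
    [1, [-0.008, 0, 0], 0],
    [1, [-0.012, 0, 0], 0],
    [1, [-0.012, 0, 0], 0],
  ],
)

```text
clock: 14.92
ee_pos: [0.5362, -0.0604, 0.0934]
orientation: [-0.245, -3.122, -0.001]
contact_force: [-19.3, 1.9, 12.7]
opening: 0.002
finger_force: 9.5
```

```bash
python3 -c "
from h import *
st()"
```

```text
t 14.925 tool fence [-98.7 -19.5] z 0.0934 toolx in fence [-1.    -0.007] F fence [-19.3  -1.3] 12.7
```

Contact force is 19 N, so the back is on the fence. Now I'll push the vent end along the fence towards the stop.

Request:
arm_command(
  deltas=[
    [1, [0.04, 0, 0], 0],
    [1, [0.04, 0, -0.15], 0],
    [1, [0, -0.1, -0.25], 0],
    [1, [-0.1, -0.25, -0.25], 0],
    [1, [-0.18, -0.28, -0.25], 0],
    [1, [-0.18, -0.28, -0.15], 0],
    [1, [-0.18, -0.28, 0], 0],
    [1, [-0.18, -0.28, 0], 0],
  ],
)

```text
clock: 15.92
ee_pos: [0.5792, -0.1522, 0.0916]
orientation: [-0.246, -3.127, -0.002]
contact_force: [0.3, -0.8, -0.5]
opening: -0.001
finger_force: 0.0
```

Request:
arm_command(
  deltas=[
    [1, [0, 0.02, 0], 0],
    [1, [0, 0.035, 0], 0],
    [1, [0, 0.047, 0], 0],
    [1, [0, 0.06, 0], 0],
    [1, [0, 0.073, 0], 0],
    [1, [0, 0.086, 0], 0],
    [1, [0, 0.098, 0], 0],
    [1, [0, 0.11, 0], 0],
    [1, [0, 0.12, 0], 0],
  ],
)

```text
clock: 17.05
ee_pos: [0.5872, -0.1194, 0.095]
orientation: [0.248, 3.131, -0.008]
contact_force: [-3.6, -10.3, 4.7]
opening: -0.0
finger_force: 5.7
```

```bash
python3 -c "
from h import *
st()"
```

```text
t 17.05 tool fence [-38.7 -69.3] z 0.095 toolx in fence [-1.    -0.005] F fence [ -1.9 -10.7] 4.7
```

Request:
arm_command(
  deltas=[
    [1, [0, 0.01, 0], 0],
    [1, [0, 0.018, 0], 0],
    [1, [0, 0.026, 0], 0],
    [1, [0, 0.03, 0], 0],
    [1, [0, 0.03, 0], 0],
  ],
)

```text
clock: 17.68
ee_pos: [0.588, -0.1131, 0.0951]
orientation: [0.252, 3.131, -0.016]
contact_force: [-7.2, -23.8, 5.5]
opening: -0.002
finger_force: 12.4
```

```bash
python3 -c "
from h import *
st()"
```

```text
t 17.675 tool fence [-38.9 -63. ] z 0.0951 toolx in fence [-1.    -0.003] F fence [ -3.2 -24.6] 5.5
```

The force rose to 25 N, so the mould is at the stop. I'll back off and look from above.

Request:
arm_command(
  deltas=[
    [1, [0, -0.05, 0], 0],
    [1, [0, -0.05, -0.2], 0],
    [1, [0, -0.05, -0.4], 0],
    [1, [-0.06, 0.05, -0.6], 0],
    [1, [-0.12, 0.15, -0.75], 0],
    [1, [-0.12, 0.19, -0.85], 0],
    [1, [-0.12, 0.19, -0.85], 0],
    [1, [-0.12, 0.19, -0.85], 0],
  ],
)

```text
clock: 18.68
ee_pos: [0.6323, -0.0578, 0.348]
orientation: [-0.246, -3.131, -0.0]
contact_force: [-0.3, 0.7, -1.1]
opening: -0.002
finger_force: 0.0
```

Run:
```python
from h import *
look('w9',(-.044,.005))
w=cv2.imread('pics/w9.png');cv2.imwrite('pics/w9b.png',cv2.resize(w[50:250,200:440],(720,600),interpolation=2))
```

```text
t 18.675 tool fence [-4.3 -1.3] z 0.348 toolx in fence [-1.    -0.007] F fence [-0.4  0.7] -1.1
(325.8876801491208, 139.20549631192785) 11036.5 corners [[8.3, 90.9], [28.7, -161.6], [-87.7, -50.0], [-126.7, 90.6]] sides [253.4 161.2 145.9 135. ] centre [-44.4  -7.5]
-175.4 46.2 15.5 -89.9
```

View pics/w9b.png

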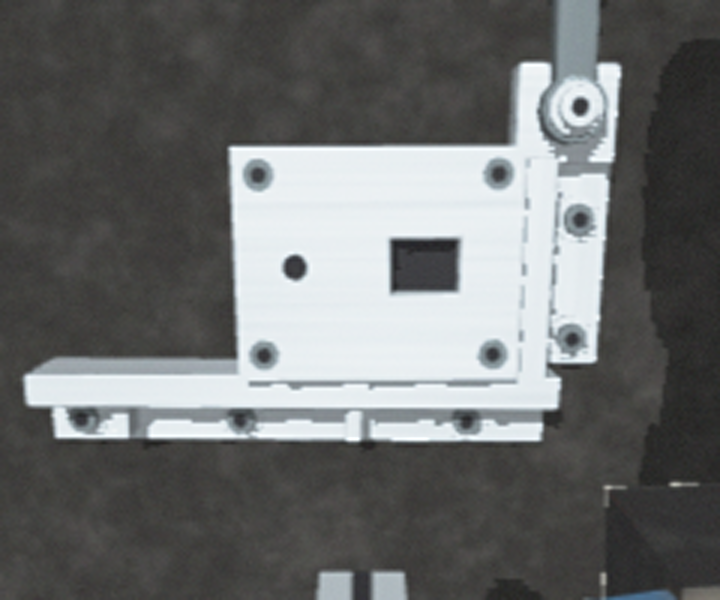

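The mould is home: its front vent corner is at (-88,-50), exactly the target, with no gap visible along the fence at (240..520,380) or at the stop at (522,160..370). I'll seat the front lightly once more before the dog.

Request:
arm_command(
  deltas=[
    [1, [0.2, 0.01, 0.1], 0],
    [1, [0.34, 0.014, 0.2], 0],
    [1, [0.36, 0.014, 0.4], 0],
    [1, [0.36, 0.014, 0.6], 0],
    [1, [0.36, 0.014, 0.75], 0],
    [1, [0.36, 0.014, 0.85], 0],
    [1, [0.36, 0.014, 0.85], 0],
  ],
)

```text
clock: 19.6
ee_pos: [0.5239, -0.0367, 0.0913]
orientation: [-0.247, -3.126, -0.001]
contact_force: [1.7, 0.4, 0.5]
opening: -0.0
finger_force: 0.0
```

Request:
arm_command(
  deltas=[
    [1, [-0.015, 0, 0], 0],
    [1, [-0.03, 0, 0], 0],
    [1, [-0.04, 0, 0], 0],
    [1, [-0.05, 0, 0], 0],
    [1, [-0.056, 0, 0], 0],
    [1, [-0.056, 0, 0], 0],
  ],
)

```text
clock: 20.35
ee_pos: [0.5393, -0.0386, 0.0936]
orientation: [-0.245, -3.124, -0.001]
contact_force: [-16.0, 2.3, 10.8]
opening: -0.0
finger_force: 8.0
```

```bash
python3 -c "
from h import *
st()"
```

```text
t 20.35 tool fence [-99.1   2.6] z 0.0936 toolx in fence [-1.    -0.007] F fence [-16.2  -0.3] 10.8
```

Seated at the same place. Now to the outer side of the dog.

Request:
arm_command(
  deltas=[
    [1, [0.04, 0, 0], 0],
    [1, [0.05, 0, -0.15], 0],
    [1, [0.1, 0.1, -0.26], 0],
    [1, [0.2, 0.25, -0.26], 0],
    [1, [0.2, 0.39, -0.26], 0],
    [1, [0.2, 0.39, -0.26], 0],
    [1, [0.2, 0.39, -0.13], 0],
    [1, [0.2, 0.39, 0], 0],
    [1, [0.2, 0.39, 0], 0],
  ],
)

```text
clock: 21.48
ee_pos: [0.5005, 0.0849, 0.0922]
orientation: [-0.247, -3.128, 0.001]
contact_force: [-0.5, -0.8, 0.0]
opening: -0.003
finger_force: 0.0
```

```bash
python3 -c "
from h import *
st();cam('wrist','w10')"
```

```text
t 21.475 tool fence [-157.5  118.1] z 0.0922 toolx in fence [-1.    -0.006] F fence [-0.4 -0.9] 0.0
```

View pics/w10.png

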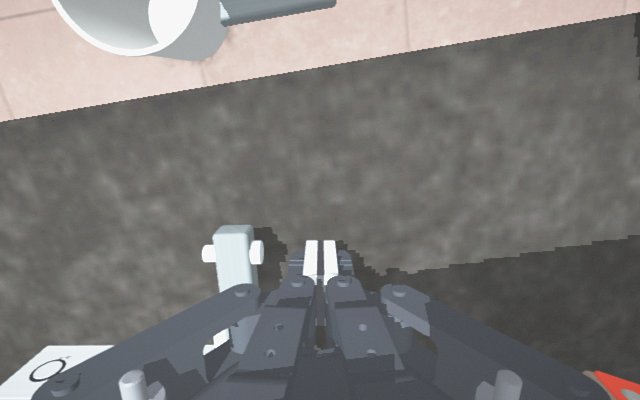

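The wrist view shows the dog arm at (237,285) with its screw head at (257,253), and the tips at (322,262) clear on its outer side. I'll sweep it shut along the arc.

Request:
arm_command(
  deltas=[
    [1, [0.002, -0.022, 0], 0],
    [1, [0.004, -0.043, 0], 0],
    [1, [0.011, -0.062, 0], 0],
    [1, [0.018, -0.081, 0], 0],
    [1, [0.025, -0.1, 0], 0],
    [1, [0.025, -0.12, 0], 0],
    [1, [0.024, -0.14, 0], 0],
    [1, [0.022, -0.16, 0], 0],
    [1, [0.021, -0.18, 0], 0],
  ],
)

```text
clock: 22.65
ee_pos: [0.4878, 0.0329, 0.0939]
orientation: [0.246, 3.132, 0.001]
contact_force: [2.1, 3.0, 1.5]
opening: 0.001
finger_force: 1.5
```

Request:
arm_command(
  deltas=[
    [1, [-0.008, -0.02, 0], 0],
    [1, [-0.018, -0.04, 0], 0],
    [1, [-0.03, -0.06, 0], 0],
    [1, [-0.044, -0.077, 0], 0],
    [1, [-0.063, -0.092, 0], 0],
    [1, [-0.083, -0.107, 0], 0],
    [1, [-0.103, -0.12, 0], 0],
    [1, [-0.117, -0.127, 0], 0],
    [1, [-0.123, -0.127, 0], 0],
  ],
)

```text
clock: 23.78
ee_pos: [0.5164, -0.0101, 0.0935]
orientation: [-0.246, -3.128, -0.0]
contact_force: [-10.7, 2.7, 6.0]
opening: -0.0
finger_force: 5.6
```

```bash
python3 -c "
from h import *
st()"
```

```text
t 23.775 tool fence [-126.4   27. ] z 0.0935 toolx in fence [-1.    -0.007] F fence [-11.   1.] 6.0
```

Request:
arm_command(
  deltas=[
    [1, [-0.005, 0, 0], 0],
    [1, [-0.01, 0, 0], 0],
    [1, [-0.01, 0, 0], 0],
  ],
)

```text
clock: 24.15
ee_pos: [0.5169, -0.0101, 0.0932]
orientation: [-0.245, -3.123, -0.0]
contact_force: [-16.8, 2.4, 13.4]
opening: -0.001
finger_force: 8.5
```

```bash
python3 -c "
from h import *
st()"
```

```text
t 24.15 tool fence [-125.9   27. ] z 0.0932 toolx in fence [-1.    -0.007] F fence [-16.9  -0.3] 13.4
```

Request:
arm_command(
  deltas=[
    [1, [0.05, 0, 0], 0],
    [1, [0.07, 0, -0.1], 0],
    [1, [0.05, 0, -0.3], 0],
    [1, [-0.1, 0, -0.5], 0],
    [1, [-0.25, 0, -0.7], 0],
    [1, [-0.4, -0.02, -0.85], 0],
    [1, [-0.42, -0.04, -0.85], 0],
    [1, [-0.42, -0.04, -0.85], 0],
    [1, [-0.42, -0.04, -0.85], 0],
  ],
)

```text
clock: 25.28
ee_pos: [0.6429, -0.042, 0.3478]
orientation: [-0.246, -3.13, 0.0]
contact_force: [0.0, 0.6, 0.1]
opening: -0.002
finger_force: 0.0
```

Run:
```python
from h import *
st();w=cam("wrist","w11");g=cv2.cvtColor(w["img"],cv2.COLOR_RGB2GRAY)
for l in cv2.createLineSegmentDetector().detect(g)[0].reshape(-1,4):
    for z in(.035,.04,.052):
        a,b=[fl(onz(w,p,z))*1e3 for p in(l[:2],l[2:])];d=b-a
        if np.hypot(*d)>25 and -135<min(a[0],b[0])and max(a[0],b[0])<20 and -150<min(a[1],b[1]) and max(a[1],b[1])<105: print(z,a.round(1),b.round(1),np.degrees(np.arctan2(-d[0],d[1])).round(1))
```

```text
t 25.275 tool fence [ 3.6 16.1] z 0.3478 toolx in fence [-1.    -0.007] F fence [-0.1  0.6] 0.1
0.035 [-120.2   94.8] [-120.    59.4] -179.7
0.04 [-119.5   93.8] [-119.3   58.8] -179.7
0.052 [-117.8   91.3] [-117.6   57.5] -179.7
0.035 [-90.6  69.3] [-90.   24.5] -179.2
0.04 [-90.3  68.6] [-89.7  24.3] -179.2
0.052 [-89.5  66.9] [-88.9  24.1] -179.2
0.035 [-54.8   8.6] [-55.1  35.4] 0.6
0.04 [-55.    8.7] [-55.2  35.1] 0.6
0.052 [-55.3   8.9] [-55.5  34.5] 0.6
0.035 [-6.4 96.1] [-117.6   96.8] 89.6
0.04 [-7.2 95. ] [-117.    95.8] 89.6
0.052 [-9.1 92.5] [-115.4   93.2] 89.6
0.035 [  14.4 -140.9] [14.6 82.2] -0.1
0.04 [  13.4 -138.9] [13.5 81.3] -0.1
0.052 [  10.8 -134. ] [11.  79.2] -0.1
0.035 [-89.8  15.8] [-89.3 -55.1] -179.6
0.04 [-89.5  15.8] [-89.  -54.2] -179.6
0.052 [-88.7  15.8] [-88.3 -52. ] -179.6
0.035 [-88.4 -54.5] [ -0.6 -53.4] -89.3
0.04 [-88.1 -53.6] [ -1.5 -52.6] -89.3
0.052 [-87.4 -51.4] [ -3.5 -50.4] -89.3
0.035 [-33.8  35.8] [-32.9  10.1] -178.0
0.04 [-34.2  35.5] [-33.4  10.2] -178.0
0.035 [ -2.9 -54.5] [  -2.1 -139.2] -179.5
0.04 [ -3.7 -53.6] [  -2.9 -137.2] -17
[... 172 characters left out ...]
 [17.6  6.1] -179.1
0.035 [  2.7 -47. ] [ 1.5 61.3] 0.6
0.04 [  1.8 -46.1] [ 0.7 60.7] 0.6
0.052 [ -0.4 -44.2] [-1.5 59.3] 0.6
0.035 [ 5.1 24.3] [ 6.5 -3.7] -177.2
0.04 [ 4.2 24.1] [ 5.5 -3.5] -177.2
0.052 [ 1.9 23.9] [ 3.3 -2.9] -177.2
0.035 [ 4.6 55.3] [ 6.1 28.8] -176.7
0.04 [ 3.6 54.8] [ 5.2 28.6] -176.7
0.052 [ 1.4 53.5] [ 2.9 28.2] -176.7
0.035 [-111.7   55.5] [-111.7   27. ] 180.0
0.04 [-111.1   55. ] [-111.1   26.9] 180.0
0.052 [-109.6   53.7] [-109.7   26.5] 180.0
0.035 [-96.5  10. ] [-96.7  69. ] 0.3
0.04 [-96.1  10.1] [-96.3  68.3] 0.3
0.052 [-95.1  10.2] [-95.4  66.6] 0.3
0.035 [-1.5 61.5] [-65.4  60.7] 90.7
0.04 [-2.3 60.9] [-65.4  60.1] 90.7
0.052 [-4.3 59.4] [-65.4  58.7] 90.7
```

```bash
python3 -c "
from cell import *
print(job_done())"
```

```text
the job is handed in; nothing more can be done
None
```

The mould is flat against the fence and up against the end stop, the dog is shut, and the job was handed in at 25.3 s with the arm clear; no verdict came back, and I viewed 11 pictures, one over the limit of 10.

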